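# Run a fingertip along the cabinet edge to bring the specimen boxes flush

## Task

Four glass-topped butterfly boxes stick out over the front edge of the low wooden cabinet, where they could be knocked off. Run your fingertips along that edge, from its left end to its right end as seen from the robot, gently sliding each box back as you come to it until its front is flush and square with the edge, neither sticking out nor set back behind it. Slide the boxes only, never lift or tip them, keep each in its place in the row, leave everything else alone and finish clear of everything.

Things in the scene. Friction and masses are not known exactly. Their poses are not given: they have to be found in the camera images.
- cabinet: low dark-wood bench cabinet, fixed, 300 deep (its x) x 540 wide (its y) x 100 mm high (flat top); origin at the centre of its underside, front at its -x, towards the robot. Top board 12 mm thick, overhanging the drawer fronts by 8 mm. Four brass knobs, 11 mm thick, stick out 9 mm beyond the board's edge at heights 28 and 66 mm; fingertips in front of the board may go down to 80 mm.
- cabinet_edge (a point): middle of the straight front top edge of the cabinet (150 mm in front of the cabinet's origin, height 100 mm), axes as the cabinet's: +x points inwards over the top, away from the robot, +y to the robot's left along the edge. The edge runs 270 mm either way.
- box_a: leftmost (seen from the robot) of four loose closed glass-topped white card boxes, a blue butterfly in each, in a row on the cabinet: 110 deep (its x) x 92 wide (y) x 35 mm high, 0.1 to 0.25 kg; origin at the centre of its underside, front face (buff label) 55 mm from it at its -x. Starts 10 to 30 mm out over the edge, up to 4 degrees askew; gaps 2 to 22 mm, about 50 mm in mid-row.
- box_a_left (a point): lower front left corner of box_a (its -55, +46, 0 mm), on the front face
- box_a_right (a point): lower front right corner of box_a (its -55, -46, 0 mm), on the front face
- box_b: second from the left (seen from the robot) of four loose closed glass-topped white card boxes, a blue butterfly in each, in a row on the cabinet: 110 deep (its x) x 92 wide (y) x 35 mm high, 0.1 to 0.25 kg; origin at the centre of its underside, front face (buff label) 55 mm from it at its -x. Starts 10 to 30 mm out over the edge, up to 4 degrees askew; gaps 2 to 22 mm, about 50 mm in mid-row.
- box_b_left (a point): lower front left corner of box_b (its -55, +46, 0 mm), on the front face
- box_b_right (a point): lower front right corner of box_b (its -55, -46, 0 mm), on the front face
- box_c: third from the left (seen from the robot) of four loose closed glass-topped white card boxes, a blue butterfly in each, in a row on the cabinet: 110 deep (its x) x 92 wide (y) x 35 mm high, 0.1 to 0.25 kg; origin at the centre of its underside, front face (buff label) 55 mm from it at its -x. Starts 10 to 30 mm out over the edge, up to 4 degrees askew; gaps 2 to 22 mm, about 50 mm in mid-row.
- box_c_left (a point): lower front left corner of box_c (its -55, +46, 0 mm), on the front face
- box_c_right (a point): lower front right corner of box_c (its -55, -46, 0 mm), on the front face
- box_d: rightmost (seen from the robot) of four loose closed glass-topped white card boxes, a blue butterfly in each, in a row on the cabinet: 110 deep (its x) x 92 wide (y) x 35 mm high, 0.1 to 0.25 kg; origin at the centre of its underside, front face (buff label) 55 mm from it at its -x. Starts 10 to 30 mm out over the edge, up to 4 degrees askew; gaps 2 to 22 mm, about 50 mm in mid-row.
- box_d_left (a point): lower front left corner of box_d (its -55, +46, 0 mm), on the front face
- box_d_right (a point): lower front right corner of box_d (its -55, -46, 0 mm), on the front face
- vial: small loose amber vial with cork, 22 mm diameter, 42 mm high, standing on the cabinet top between the second and third boxes, 45 to 75 mm in from the edge; leave alone; origin under its centre
- jar: loose amber jar with black lid, 56 mm diameter, 85 mm high, on the rear of the cabinet top, at least 190 mm in from the edge; leave alone; origin under its centre
- pin_tin: loose round steel pin tin, 72 mm diameter, 36 mm high, on the rear of the cabinet top; leave alone; origin under its centre
- labels: loose brown card box of labels, 60 x 80 x 27 mm, on the rear of the cabinet top; leave alone; origin under its centre
- step_block: loose wooden three-step pinning block, 100 x 32 x 30 mm, on the bench in front of the cabinet, to the left; leave alone; origin under its centre
- forceps: loose steel forceps, 125 mm long, 9 mm high, lying on the bench in front of the cabinet, to the right; leave alone; origin at its middle
- loupe: loose black folding loupe with a steel cover, 96 x 48 x 12 mm, on the bench in front of the cabinet, far right; leave alone; origin under the lens

How it is judged (in metres and radians):
On the way, in this order (a step that is already met when the one before it is completed fails the run):
1. the leftmost box is flush with the edge, with the fingertips at its front (x of box_a_left in the frame of cabinet_edge between -0.005 and 0.005 m and x of box_a_right in the frame of cabinet_edge between -0.005 and 0.005 m and (contact force between the fingers and box_a above 0.05 N or horizontal distance between the grasp point and box_a below 0.08 m)), for 0.05 s.
2. the second from the left box is flush with the edge, with the fingertips at its front (x of box_b_left in the frame of cabinet_edge between -0.005 and 0.005 m and x of box_b_right in the frame of cabinet_edge between -0.005 and 0.005 m and (contact force between the fingers and box_b above 0.05 N or horizontal distance between the grasp point and box_b below 0.08 m)), for 0.05 s.
3. the third from the left box is flush with the edge, with the fingertips at its front (x of box_c_left in the frame of cabinet_edge between -0.005 and 0.005 m and x of box_c_right in the frame of cabinet_edge between -0.005 and 0.005 m and (contact force between the fingers and box_c above 0.05 N or horizontal distance between the grasp point and box_c below 0.08 m)), for 0.05 s.
4. the rightmost box is flush with the edge, with the fingertips at its front (x of box_d_left in the frame of cabinet_edge between -0.005 and 0.005 m and x of box_d_right in the frame of cabinet_edge between -0.005 and 0.005 m and (contact force between the fingers and box_d above 0.05 N or horizontal distance between the grasp point and box_d below 0.08 m)), for 0.05 s.
At the end, for the whole second after the job is handed in: Both lower front corners of all four boxes lie within 5 mm of the cabinet's front edge line (in or out), and the boxes stand flat on the cabinet top and at rest (x of box_a_left in the frame of cabinet_edge between -0.005 and 0.005 m and x of box_a_right in the frame of cabinet_edge between -0.005 and 0.005 m and linear speed of each of box_a, box_b, box_c, box_d below 0.01 m/s and angle between each of box_a, box_b, box_c, box_d's own z axis and vertical below 0.05 rad and z of box_a in the frame of cabinet_edge between -0.004 and 0.004 m and x of box_b_left in the frame of cabinet_edge between -0.005 and 0.005 m and x of box_b_right in the frame of cabinet_edge between -0.005 and 0.005 m and z of box_b in the frame of cabinet_edge between -0.004 and 0.004 m and x of box_c_left in the frame of cabinet_edge between -0.005 and 0.005 m and x of box_c_right in the frame of cabinet_edge between -0.005 and 0.005 m and z of box_c in the frame of cabinet_edge between -0.004 and 0.004 m and x of box_d_left in the frame of cabinet_edge between -0.005 and 0.005 m and x of box_d_right in the frame of cabinet_edge between -0.005 and 0.005 m and z of box_d in the frame of cabinet_edge between -0.004 and 0.004 m); the robot touches nothing.
It fails at once if a specimen box is lifted off the cabinet top, tipped or dropped (height (world z) of any of box_a, box_b, box_c, box_d above 0.106 m or height (world z) of any of box_a, box_b, box_c, box_d below 0.094 m or angle between any of box_a, box_b, box_c, box_d's own z axis and vertical above 0.12 rad).
It fails at once if a specimen box is shoved well out of its place in the row (more than 60 mm) (distance of any of box_a, box_b, box_c, box_d from where it was at the start of the episode above 0.06 m).
It fails at once if a specimen box is pushed hard (over 20 N) (contact force between the fingers and box_a above 20 N or contact force between the fingers and box_b above 20 N or contact force between the fingers and box_c above 20 N or contact force between the fingers and box_d above 20 N).
It fails at once if something else on the cabinet or the bench is disturbed (moved more than 12 mm) (distance of any of vial, jar, pin_tin, labels, step_block, forceps, loupe from where it was at the start of the episode above 0.012 m).
It also fails if it takes over 72 s, if anything falls off the work surface, if the arm or the gripper's body presses on something with over 40 N, if the wrist force passes 120 N, or if a joint passes its speed limit or range.

## Robot

A 6-joint arm with a two-finger parallel gripper is mounted at the origin on the work surface. World frame = base frame: x ahead of the robot, y to its left, z up, the work surface at z = 0. Lengths are in mm, angles in rad, forces in N, time in s.
With the tool pointing down it reaches from about 325 to 850 mm from the base axis. Payload 4.4 kg.
Tool frame: the origin (TCP) lies between the finger pads; the fingertips stand 25 mm ahead of it and the grasp point (between the pads) lies 6 mm ahead of it (tips_ahead is the distance from the TCP to the fingertips, in mm); y points along the fingers, x is the direction in which the jaws open and shut, and the axes are right-handed (so a half turn about y gives the same grasp; the last joint's range is limited). The gripper opens to 94 mm and grips with 3 to 60 N. Pads are 16 mm wide; open, the fingers measure 119 mm over their backs; the gripper's body (75 mm by 177 mm) begins 78 mm behind the grasp point.
Start: joints at [-0.15, 0.207, 1.542, -0, 1.393, -0.15], TCP at [575.002, -0.012, 230.447] pointing down, gripper open.
Joint ranges: [-2.73, 2.73], [-0.86, 2.22], [0.23, 2.46], [-1.11, 4.25], [0.08, 2.63], [-2.82, 2.82]. Speed limits (rad/s): [2.79, 2.79, 3.14, 3.14, 3.14, 3.14].

## Interface

Orientations are given as a unit quaternion [w, x, y, z].
In Python, from plant import * gives the robot as it stands.
- The arm moves only by the tool send_rows, never from a script. Its argument "increments" is one flat list of numbers, 7 for each row, row after row: the finger opening in m, from 0 to 0.094, then the shift along the tool's x, y, z in m, then the turn, a rotation vector about the tool's x, y, z in degrees. A call has 1 to 12 rows; each row shifts and turns the commanded pose from where the row before left it, along the tool's axes as they then stand; what a row does not reach is not made up. A row lasts 1/8 s, in which the tool goes at most 62.5 mm and 10.7 degrees, less where a joint would pass 70% of its speed; a pose out of reach is approached as far as the arm can. A call with a gripper value outside its range is refused whole. The fingers move at their own pace and stop on an object; "newtons" is the grip in N (left out, the last holds). Time passes only in rows, so rows that do not move let the fingers close. It gives the time, the measured TCP pose, the force and the opening at its end, in the units of the state.
- read_state(): the state, without advancing time (a new reading comes with each control period).
- read_camera(name): name is "scene" or "side" or "wrist"; returns a dict with "img" (384x512x3 uint8, blue, green, red), "fx", "fy", "cx", "cy" (pixels), "R" (3x3) and "t" (3): a world point X has camera coordinates R X + t; the wrist camera has in their place "mount" (4x4, takes a point from camera to tool coordinates, whose origin is the TCP and whose axes are the tool frame's). Camera axes: x right, y down, z forward; pixel columns grow to the right and rows downward; lengths in mm; the calibration is good to about 2 mm. The wrist camera is an equidistant fisheye: a pixel r from the principal point sees the ray r / f radians off the axis. A picture is of the moment at which its call begins: read the wrist's pose just before it. There is no depth.
- job_done(): hands the job in, once; it reports no verdict.
The state is a dict: "clock": time; "joint_positions": joint angles; "qd": joint speeds; "tau": joint torques, N m; "ee_pos": TCP position; "ee_rot": TCP orientation; "wrist_force": force on the tool from outside, world axes, zero at the start; "wrist_torque": the same for the moment, N m; "width": opening from 0.0 (shut) to 1.0 (fully open).
Only numpy, scipy, OpenCV 4.12 (cv2) and the standard library are available. Lean on these libraries where they do the work, as an engineer would, in place of code of your own. Each camera call takes 0.05 s, during which the arm holds its last target.

## Working session

There is one attempt and no reset: what is moved stays moved. The work goes in short steps, Python scripts to look and compute and a tool call to move; the robot and the scene stay as the last step left them, time stands still between calls to the robot, and variables do not carry over. Pictures are saved under pics/ and viewed, and the job is handed in when it is done.

Besides the shell and the picture viewer there is one more tool, called after ">>>" by a JSON object that holds its "name" and its "arguments". send_rows: Moves the arm, as the interface text tells. Its arguments: {"type":"object","properties":{"increments":{"type":"array"},"newtons":{"type":"number"}},"required":["increments"]}

```bash
ls; mkdir -p pics; python3 - <<'E'
from plant import *
import cv2
s=read_state();print(s)
for n in ["scene","side","wrist"]:
    c=read_camera(n);cv2.imwrite(f"pics/{n}0.png",c["img"])
    print(n,{k:v for k,v in c.items() if k!="img"})
E
```

```text
pics
{'clock': 0.0, 'joint_positions': array([-1.50520124e-01,  2.07409325e-01,  1.54286092e+00, -1.33460383e-05,
        1.39348189e+00, -1.50480798e-01]), 'qd': array([ 0.00036688, -0.00182057,  0.00038595, -0.00185731, -0.00210267,
        0.0001653 ]), 'tau': array([-8.39226868e-05, -3.70882022e+01, -2.81415099e+01,  6.96549774e-02,
        3.60915181e-02, -1.71865345e-04]), 'ee_pos': array([5.74294601e+02, 7.98898041e-02, 2.29340915e+02]), 'ee_rot': array([ 0.70721625, -0.70699649,  0.00076862,  0.00074249]), 'wrist_force': array([-1.01352898,  0.16529894, -0.52457985]), 'wrist_torque': array([-0.01480951,  0.01047361, -0.02052561]), 'width': 1.0013354470545746}
scene {'fx': 356.2140892120548, 'fy': 356.2140892120548, 'cx': 260.30820210125705, 'cy': 197.6111665107754, 'R': array([[-0.72466724,  0.68891855,  0.01576772],
       [ 0.43814618,  0.47830155, -0.7610884 ],
       [-0.53186964, -0.54462726, -0.6484565 ]]), 't': array([ 389.23724498, -167.02363291, 1117.97598198])}
side {'fx': 349.3313497754211, 'fy': 349.3313497754211, 'cx': 248.59558695997566, 'cy': 192.7357784308803, 'R': array([[-0.99547355, -0.09436235, -0.01132066],
       [-0.03845346,  0.50883846, -0.86000276],
       [ 0.08691227, -0.85567469, -0.51016379]]), 't': array([550.8533718 , 110.73690783, 762.16214202])}
wrist {'fx': 297.3186396354542, 'fy': 297.3186396354542, 'cx': 251.98211119284622, 'cy': 188.2058757102014, 'mount': array([[ 9.99999821e-01, -4.37420404e-04,  4.08340321e-04,
         4.76917664e-01],
       [-5.02168144e-04, -2.42326239e-01,  9.70194693e-01,
        -1.55028865e+02],
       [-3.25431380e-04, -9.70194724e-01, -2.42326416e-01,
         6.97593908e+01],
       [ 0.00000000e+00,  0.00000000e+00,  0.00000000e+00,
         1.00000000e+00]])}
```

View images.

View pics/scene0.png

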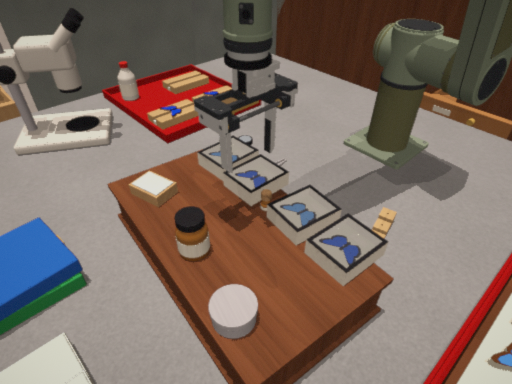

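View pics/side0.png

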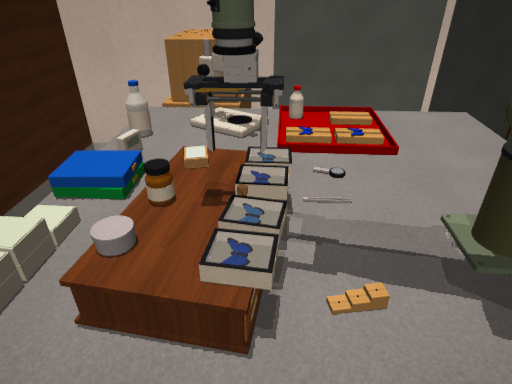

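View pics/wrist0.png

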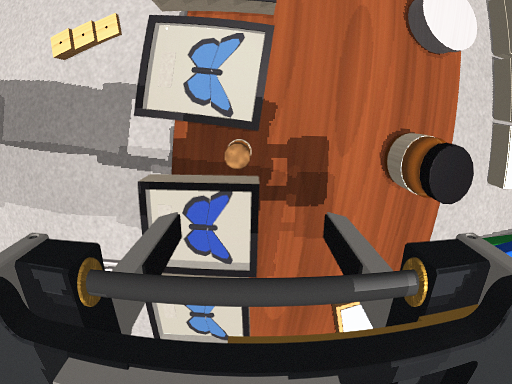

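>>> {"name": "send_rows", "arguments": {"increments": [0.06, 0, 0, 0, 0, -10, 0, 0.06, 0, 0, 0, 0, -10, 0, 0.06, 0, 0, 0, 0, -10, 0, 0.06, 0, 0, 0, 0, -10, 0, 0.06, 0, 0, 0, 0, -10, 0, 0.06, 0, 0, 0, 0, -10, 0, 0.06, 0, 0, 0, 0, -10, 0, 0.06, 0, 0, 0, 0, -10, 0, 0.06, 0, 0, 0, 0, -10, 0, 0.06, 0.05, 0, 0.05, 0, 0, 0, 0.06, 0.05, 0, 0.05, 0, 0, 0, 0.06, 0.05, 0, 0.05, 0, 0, 0]}}

```text
clock: 1.65
ee_pos: [440.8, 133.5, 230.0]
ee_rot: [0.5, -0.5, -0.5, 0.5]
wrist_force: [0.0, 0.2, -0.2]
width: 0.636
```

```bash
cat > h.py <<'E'
from plant import *
import cv2, numpy as np
from scipy.spatial.transform import Rotation as Ro
def snap(name,fn):
    s=read_state(); c=read_camera(name); cv2.imwrite(f"pics/{fn}.png",c["img"])
    q=s["ee_rot"]; Rt=Ro.from_quat([q[1],q[2],q[3],q[0]]).as_matrix()
    if name=="wrist":
        M=c["mount"]; c["Rcw"]=Rt@M[:3,:3]; c["o"]=s["ee_pos"]+Rt@M[:3,3]
    else:
        c["Rcw"]=c["R"].T; c["o"]=-c["R"].T@c["t"]
    c["fish"]=name=="wrist"; c["s"]=s
    return c
def ray(c,u,v):
    x=(u-c["cx"])/c["fx"]; y=(v-c["cy"])/c["fy"]
    if c["fish"]:
        r=np.hypot(x,y); k=np.sin(r)/r if r>1e-9 else 1; d=np.array([x*k,y*k,np.cos(r)])
    else: d=np.array([x,y,1.])
    return c["Rcw"]@d
def pt(c,u,v,z):
    d=ray(c,u,v); return c["o"]+d*(z-c["o"][2])/d[2]
def proj(c,X):
    p=c["Rcw"].T@(np.asarray(X,float)-c["o"])
    if c["fish"]:
        n=np.hypot(p[0],p[1]); r=np.arctan2(n,p[2]); a=p[:2]/max(n,1e-9)*r
    else: a=p[:2]/p[2]
    return c["cx"]+c["fx"]*a[0], c["cy"]+c["fy"]*a[1]
E
python3 - <<'E'
from h import *
import pickle
c=snap("wrist","w1"); pickle.dump(c,open("w1.pkl","wb"))
print(c["s"]["clock"],c["s"]["ee_pos"],c["s"]["ee_rot"],c["s"]["width"],c["s"]["wrist_force"],c["o"])
E
```

```text
1.65 [440.82839879 133.53990095 230.02685491] [ 0.50048113 -0.50003629 -0.49968328  0.49979892] 0.63627247738036 [ 0.00215746  0.17785215 -0.22873931] [371.21278374 133.14036842 385.09399686]
```

View pics/w1.png

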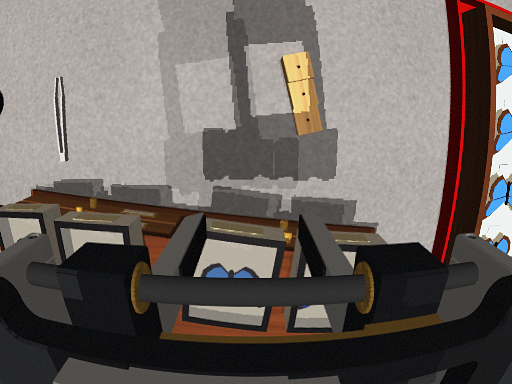

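>>> {"name": "send_rows", "arguments": {"increments": [0.06, -0.05, 0, 0.05, 0, 0, 0, 0.06, -0.05, 0, 0.02, 0, 0, 0, 0.06, -0.05, 0, 0, 0, 0, 0, 0.06, 0, 0, 0, 0, 0, 0, 0.06, 0, 0, 0, 0, 0, 0]}}

```text
clock: 2.33
ee_pos: [378.2, -11.4, 230.3]
ee_rot: [0.5, -0.5, -0.5, 0.5]
wrist_force: [-0.4, 0.7, 0.6]
width: 0.641
```

```bash

python3 - <<'E'
from h import *
import pickle
c=snap("wrist","w2"); pickle.dump(c,open("w2.pkl","wb"))
print(c["s"]["clock"],c["s"]["ee_pos"],c["s"]["ee_rot"],c["s"]["width"],c["s"]["wrist_force"],c["o"])
cv2.imwrite("pics/w2z.png",cv2.resize(c["img"][150:330,60:460],(800,360),interpolation=cv2.INTER_CUBIC))
c=snap("side","s2")
cv2.imwrite("pics/s2z.png",cv2.resize(c["img"][130:330,190:310],(360,600),interpolation=cv2.INTER_CUBIC))
E
```

```text
2.325 [378.19743279 -11.40104799 230.33009187] [ 0.50048457 -0.49994945 -0.49989963  0.49966599] 0.6407079990001382 [-0.39463186  0.70495864  0.58276746] [308.54184835 -11.88009159 385.37901901]
```

View pics/w2.png

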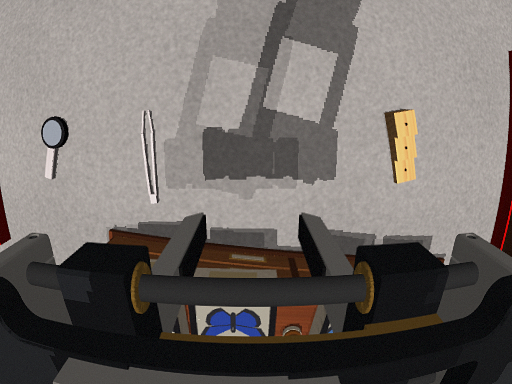

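View pics/w2z.png

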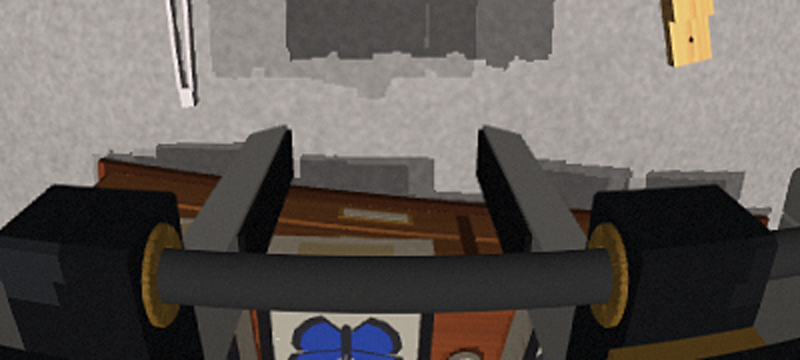

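View pics/s2z.png

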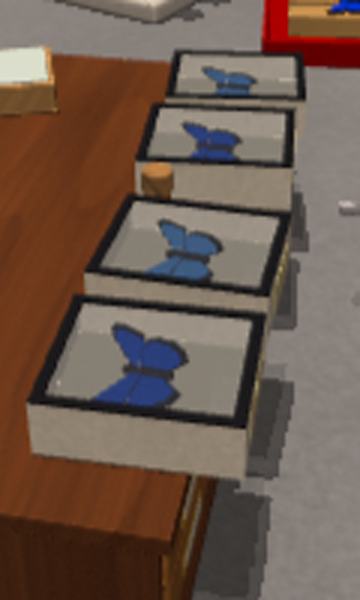

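```bash

python3 - <<'E'
import cv2
i=cv2.imread("pics/w1.png")
cv2.imwrite("pics/w1a.png",cv2.resize(i[180:250,0:200],(800,280),interpolation=cv2.INTER_CUBIC))
cv2.imwrite("pics/w1b.png",cv2.resize(i[190:260,200:400],(800,280),interpolation=cv2.INTER_CUBIC))
i=cv2.imread("pics/wrist0.png")
cv2.imwrite("pics/w0a.png",cv2.resize(i[0:200,100:300],(600,600),interpolation=cv2.INTER_CUBIC))
E
```

```text
(no output)
```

View pics/w1a.png

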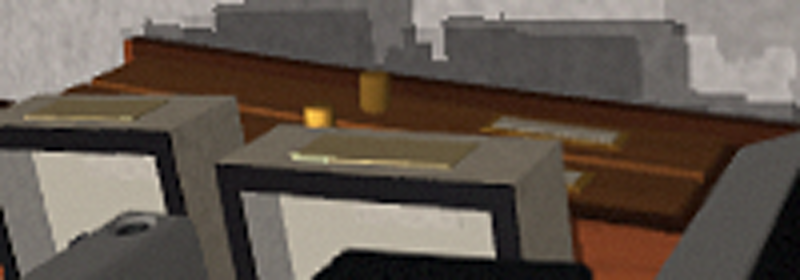

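View pics/w1b.png

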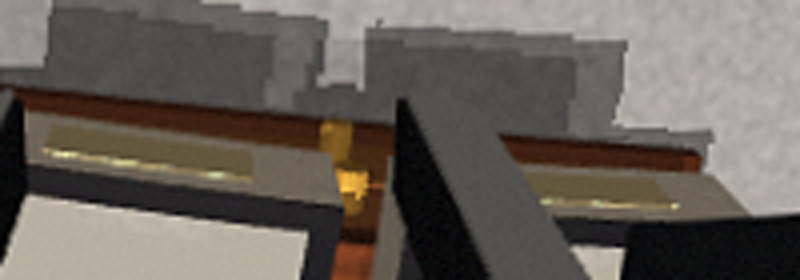

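View pics/w0a.png

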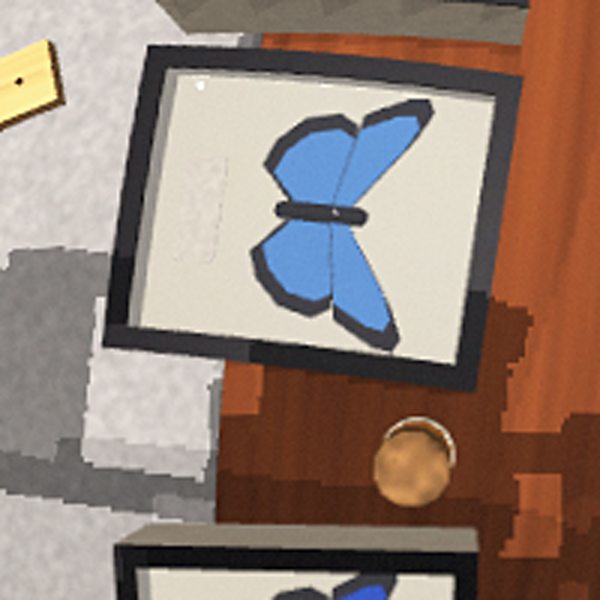

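```bash

python3 - <<'E'
from h import *
import pickle
c1=pickle.load(open("w1.pkl","rb"))
c0=dict(c1); q=[0.70721625,-0.70699649,0.00076862,0.00074249]
Rt=Ro.from_quat([q[1],q[2],q[3],q[0]]).as_matrix();M=c1["mount"]
c0["Rcw"]=Rt@M[:3,:3];c0["o"]=np.array([574.3,.08,229.6])+Rt@M[:3,3]
pickle.dump(c0,open("w0.pkl","wb"))
print("edge0",[pt(c0,*p,100).round(1)[:2] for p in[(173.8,124),(171.3,172),(183.5,12)]])
print("edge1",[pt(c1,*p,100).round(1)[:2] for p in[(143,231),(165,234.5),(172,235.3),(286,250),(294,250.5)]])
print("base1",[pt(c1,*p,0).round(1)[:2] for p in[(33.5,189.5),(198,211.5),(299,221),(375,229.5)]])
# box c/b tops
print("b top",[pt(c0,100+u/3,v/3,135).round(1)[:2] for u,v in[(150,47),(105,345),(472,390),(520,75)]])
print("c top",[pt(c0,100+u/3,v/3,135).round(1)[:2] for u,v in[(115,547),(477,545)]])
print("vial",pt(c0,100+413/3,468/3,142).round(1))
i=cv2.imread("pics/wrist0.png")
cv2.imwrite("pics/w0b.png",cv2.resize(i[170:345,120:280],(640,700)[:2],interpolation=cv2.INTER_CUBIC)[:600])
E
```

```text
edge0 [array([497.7,  62.8]), array([493.1,  15.1]), array([506.8, 176. ])]
edge1 [array([490.2,  15.1]), array([493.4,  40.2]), array([494.1,  48. ]), array([510.4, 169.4]), array([511.1, 178. ])]
base1 [array([ 469.2, -225.6]), array([500.6,  58.8]), array([514.7, 198.6]), array([531. , 315.6])]
b top [array([484.5, 163. ]), array([471.3,  73.3]), array([578.3,  57.3]), array([591.7, 148.2])]
c top [array([470.8,  12.7]), array([579.8,  13. ])]
vial [562.   36.3 142. ]
```

View pics/w0b.png

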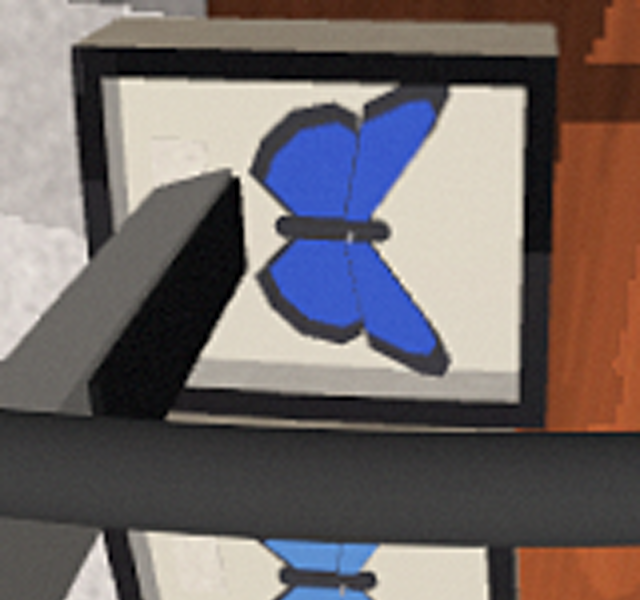

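>>> {"name": "send_rows", "arguments": {"increments": [0.06, -0.05, 0, -0.05, 0, 0, 0, 0.06, -0.05, 0, -0.05, 0, 0, 0, 0.06, -0.05, 0, 0, 0, 0, 0, 0.06, 0, 0, 0, 0, 0, 0, 0.06, 0, 0, 0, 0, 0, 0, 0.06, 0, 0, 0, 0, 0, 0]}}

```text
clock: 3.18
ee_pos: [466.6, -148.2, 230.4]
ee_rot: [-0.5, 0.499, 0.501, -0.501]
wrist_force: [0.1, 0.4, 0.1]
width: 0.639
```

```bash
cat > sv.py <<'E'
from h import *
import pickle,sys
n=sys.argv[1]
c=snap("wrist",n); pickle.dump(c,open(n+".pkl","wb"))
print(c["s"]["clock"],c["s"]["ee_pos"],c["s"]["ee_rot"],c["s"]["qd"].round(3),c["o"])
cv2.imwrite(f"pics/{n}z.png",cv2.resize(c["img"][120:270,0:512],(800,234),interpolation=cv2.INTER_CUBIC))
E
python3 sv.py w3
```

```text
3.175 [ 466.56429389 -148.22397939  230.37281219] [-0.49953081  0.49919445  0.5007112  -0.50056184] [-0.003 -0.006 -0.001 -0.002 -0.003 -0.003] [ 396.89144774 -148.89900425  385.41366593]
```

View pics/w3.png

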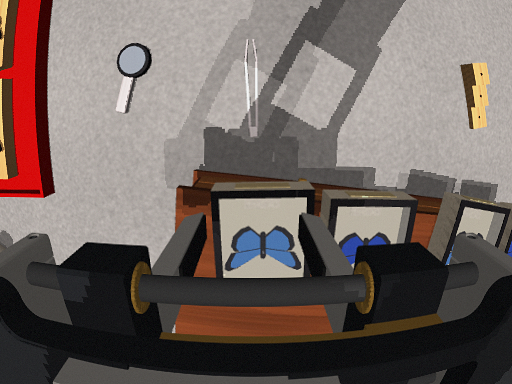

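```bash
python3 - <<'E'
import cv2
i=cv2.imread("pics/w3.png")
cv2.imwrite("pics/w3a.png",cv2.resize(i[160:260,165:325],(800,500),interpolation=cv2.INTER_CUBIC))
cv2.imwrite("pics/w3b.png",cv2.resize(i[160:260,310:470],(800,500),interpolation=cv2.INTER_CUBIC))
E
```

```text
(no output)
```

View pics/w3a.png

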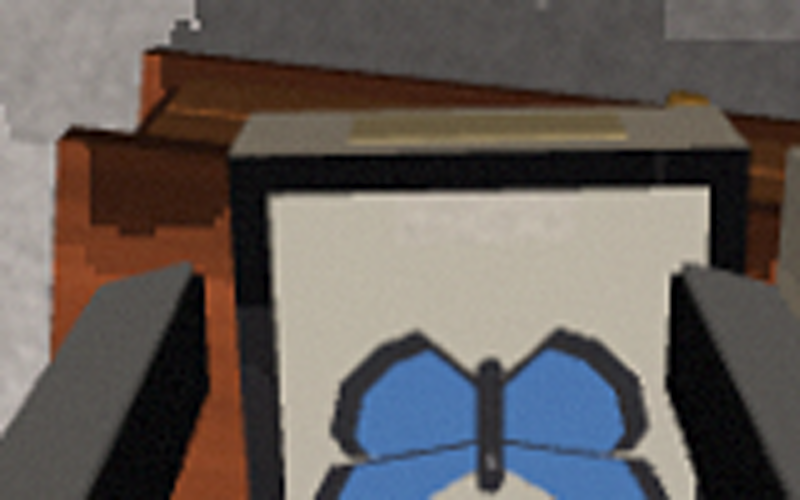

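View pics/w3b.png

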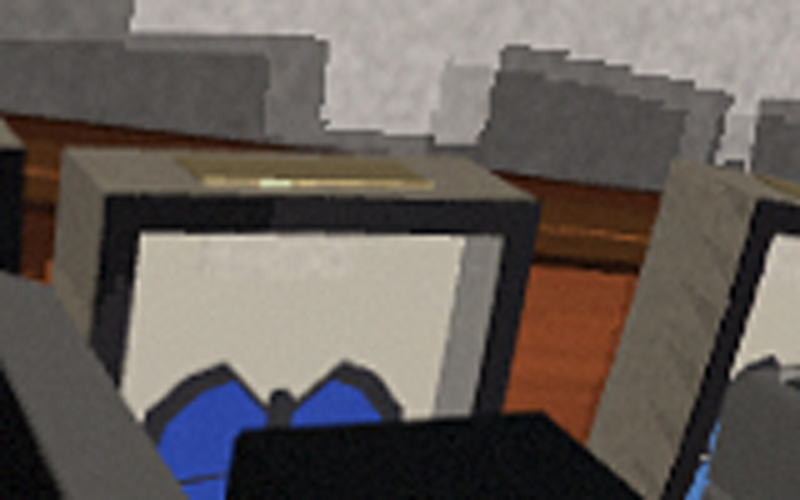

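>>> {"name": "send_rows", "arguments": {"increments": [0.06, 0.05, 0, 0, 0, 0, 0, 0.06, 0.05, 0, 0, 0, 0, 0, 0.06, 0.05, 0, 0, 0, 0, 0, 0.06, 0.05, 0, 0, 0, 0, 0, 0.06, 0.05, 0, 0, 0, 0, 0, 0.06, 0.05, 0, 0, 0, 0, 0, 0.06, 0.05, 0, 0, 0, 0, 0, 0.06, 0.02, 0, 0, 0, 0, 0, 0.06, 0, 0, 0, 0, 0, 0, 0.06, 0, 0, 0, 0, 0, 0, 0.06, 0, 0, 0, 0, 0, 0]}}

```text
clock: 4.6
ee_pos: [466.6, 219.1, 230.5]
ee_rot: [-0.5, 0.5, 0.5, -0.5]
wrist_force: [-0.6, -0.1, 1.4]
width: 0.637
```

```bash
python3 sv.py w4;python3 - <<'E'
import cv2
i=cv2.imread("pics/w4.png")
cv2.imwrite("pics/w4a.png",cv2.resize(i[160:260,80:240],(800,500),interpolation=cv2.INTER_CUBIC))
cv2.imwrite("pics/w4b.png",cv2.resize(i[160:260,240:400],(800,500),interpolation=cv2.INTER_CUBIC))
E
```

```text
4.6 [466.58211581 219.08836124 230.50757035] [-0.50022475  0.50037708  0.49964464 -0.49975315] [-0.007  0.002 -0.001  0.001 -0.001  0.   ] [396.8734352  218.79173125 385.53225056]
```

View pics/w4.png

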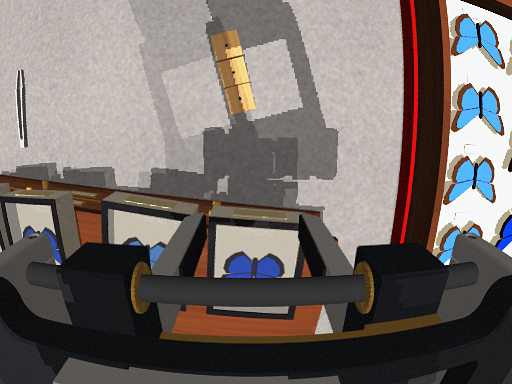

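View pics/w4a.png

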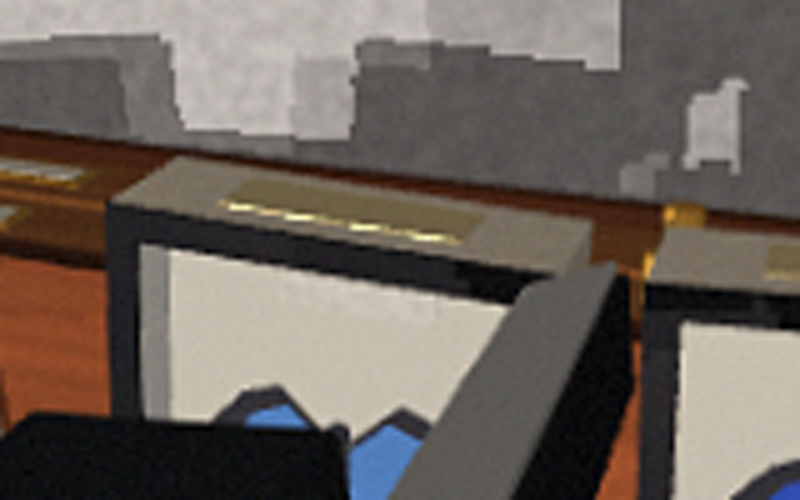

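View pics/w4b.png

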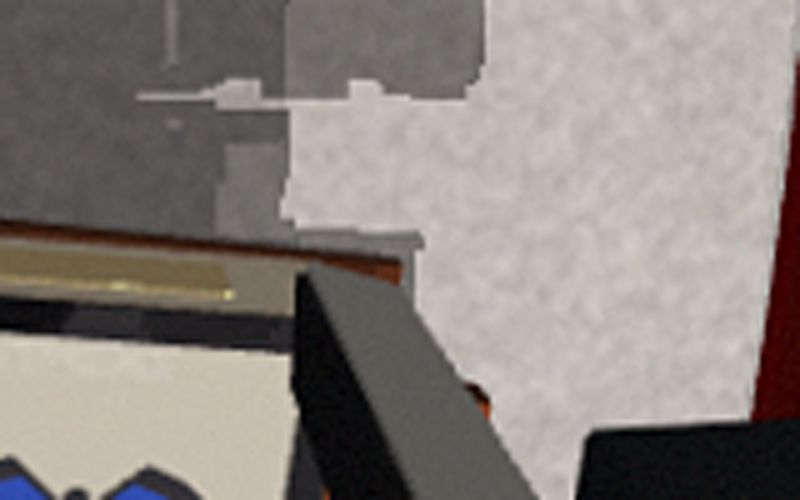

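```bash
python3 - <<'E'
from h import *
import pickle
c3=pickle.load(open("w3.pkl","rb"));c4=pickle.load(open("w4.pkl","rb"));c0=pickle.load(open("w0.pkl","rb"))
E=[]
for c,ox,oy,l in[(c3,165,160,[(67,140),(225,156)]),(c3,310,160,[(545,265),(630,275)]),(c4,80,160,[(20,263),(100,271)])]:
    for u,v in l: E.append(pt(c,ox+u/5,oy+v/5,100)[:2])
for p in[(173.8,124),(171.3,172),(183.5,12)]:E.append(pt(c0,*p,100)[:2])
E=np.array(E);print(E.round(1))
f=np.polyfit(E[:,1],E[:,0],1);print(f,np.degrees(np.arctan(f[0])),E[:,0]-np.polyval(f,E[:,1]))
print("base",[pt(c,*p,0).round(1)[:2] for c,p in[(c3,(165+150/5,160+50/5)),(c3,(165+620/5,160+102/5)),(c3,(310+640/5,160+187/5)),(c4,(80,160+130/5)),(c4,(200,160+201/5)),(c4,(320,160+262/5))]])
# box lids front corners z=135
for n,c,ox,oy,l in[("d",c3,165,160,[(748,152),(230,158)]),("c",c3,310,160,[(538,203),(103,197)]),("b",c4,80,160,[(108,207)]),("a",c4,80,160,[(645,285)]),("a",c4,240,160,[(295,320)])]:
    print(n,[pt(c,ox+u/5,oy+v/5,135)[:2].round(1) for u,v in l])
E
```

```text
[[ 468.3 -222.8]
 [ 471.6 -190.4]
 [ 497.2   41.9]
 [ 500.4   67.7]
 [ 496.9   27.2]
 [ 498.1   49. ]
 [ 497.7   62.8]
 [ 493.1   15.1]
 [ 506.8  176. ]]
[1.02368001e-01 4.91931243e+02] 5.844894554310402 [-0.77870685 -0.86189397  0.93836575  1.55890059  2.15207827  1.19673872
 -0.67142157 -0.40261677 -3.13144417]
base [array([ 468.6, -224.4]), array([482.6, -98.9]), array([507.7, 141.7]), array([489.7, -40.2]), array([510.3, 147.7]), array([528.5, 313.4])]
d [array([461.5, -93.2]), array([ 462.8, -184.4])]
c [array([471.9,  14.4]), array([469.9, -77.9])]
b [array([472.6,  73.8])]
a [array([486.4, 180. ])]
a [array([493.3, 261.4])]
```

```bash
python3 - <<'E'
import cv2
i=cv2.imread("pics/side0.png")
cv2.imwrite("pics/s0a.png",cv2.resize(i[240:350,70:290],(800,400),interpolation=cv2.INTER_CUBIC))
i=cv2.imread("pics/scene0.png")
cv2.imwrite("pics/c0a.png",cv2.resize(i[230:384,200:400],(780,600),interpolation=cv2.INTER_CUBIC))
E
```

```text
(no output)
```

View pics/s0a.png

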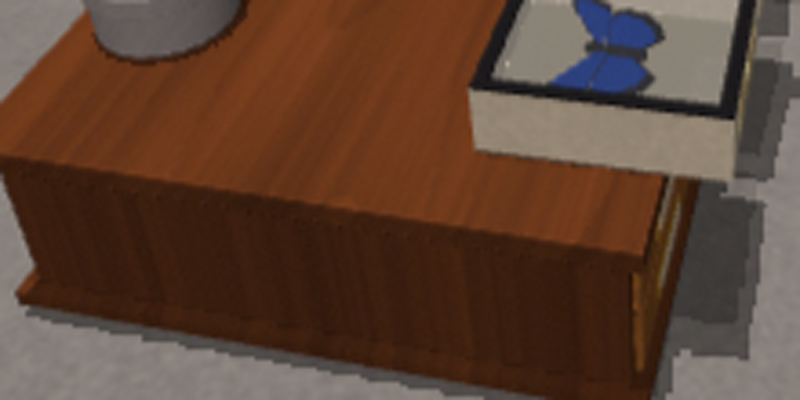

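View pics/c0a.png

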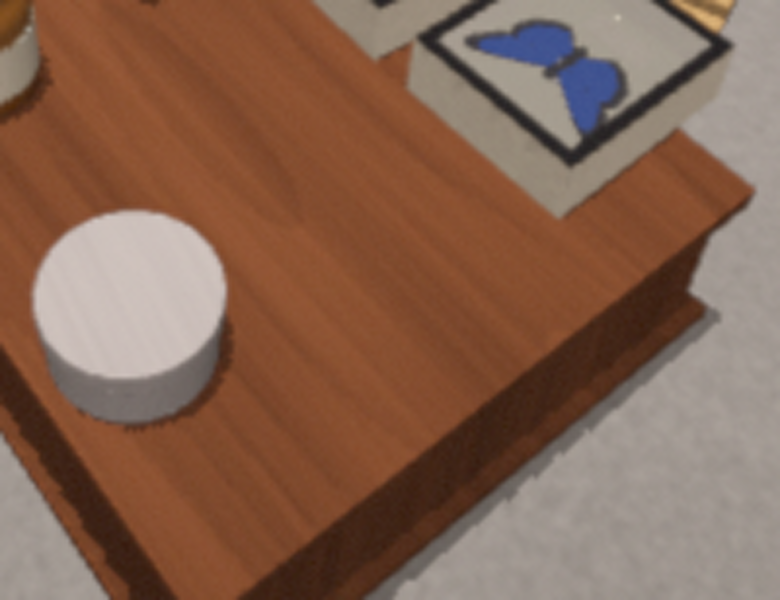

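```bash
python3 - <<'E'
from h import *
a=snap("side","s3");b=snap("scene","c3")
S=lambda u,v:pt(a,70+u/3.636,240+v/3.636,100)[:2].round(1)
C=lambda u,v:pt(b,200+u/3.9,230+v/3.9,100)[:2].round(1)
print("side FL",S(640,243),"edge",S(664,178),"RL",S(2,155))
print("scene FL",C(753,188),C(680,130),"RL-ish",C(240,598))
# triangulate FL
print(a["s"]["clock"])
E
```

```text
side FL [526.7 307.9] edge [520.3 273.5] RL [800.7 283.9]
scene FL [525.7 312.2] [521.4 272.7] RL-ish [805.9 282.8]
4.65
```

View pics/s3.png

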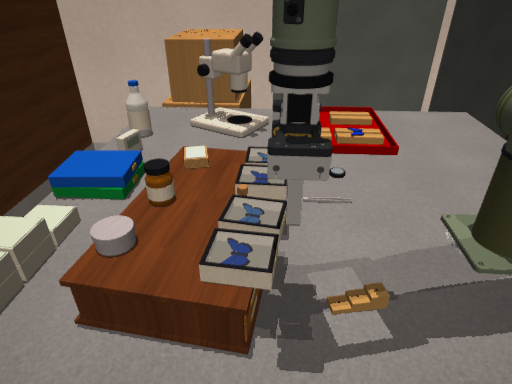

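>>> {"name": "send_rows", "arguments": {"increments": [0.06, 0, 0, 0, 0, 6.2, 0, 0.06, 0.009, 0, 0.011, 0, 0, 0, 0.06, 0, 0.04, 0, 0, 0, 0, 0.06, 0, 0.04, 0, 0, 0, 0, 0.06, 0, 0.025, 0, 0, 0, 0, 0.06, 0, 0.012, 0, 0, 0, 0, 0.06, 0, 0, 0, 0, 0, 0, 0.06, 0, 0, 0, 0, 0, 0]}}

```text
clock: 5.75
ee_pos: [457.7, 230.6, 114.8]
ee_rot: [-0.526, 0.527, 0.473, -0.472]
wrist_force: [-0.1, -0.6, 0.5]
width: 0.638
```

```bash
cat > st.py <<'E'
from h import *
import sys
def sn(p):
    r=np.array(p[:2])-[497.3,45]; e=np.array([.1074,.9942]);u=np.array([.9942,-.1074]); return r@e,r@u
def run(tag=None):
    s=read_state(); q=s["ee_rot"]; R=Ro.from_quat([q[1],q[2],q[3],q[0]]).as_matrix()
    print("t",s["clock"],"s,n",np.round(sn(s["ee_pos"]),2),"z",s["ee_pos"][2].round(1),"toolx",R[:,0].round(4),"yz",R[2,1].round(4),"F",s["wrist_force"].round(2),"T",s["wrist_torque"].round(3),"w",round(s["width"]*94,1))
    if tag:
        c=snap("wrist",tag); import pickle; pickle.dump(c,open(tag+".pkl","wb"))
if __name__=="__main__": run(sys.argv[1] if len(sys.argv)>1 else None)
E
python3 st.py w5
```

```text
t 5.75 s,n [180.23 -59.34] z 114.8 toolx [0.1076 0.9942 0.001 ] yz -1.0 F [-0.12 -0.62  0.46] T [ 0.049 -0.061  0.032] w 59.9
```

View pics/w5.png

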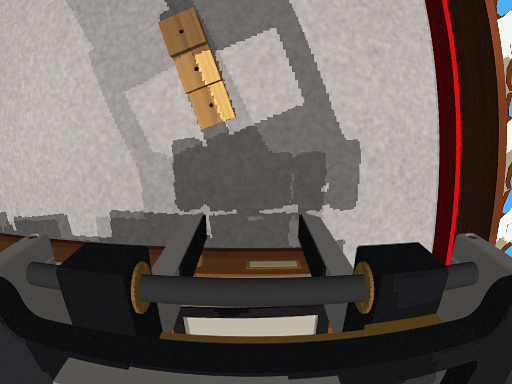

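>>> {"name": "send_rows", "arguments": {"increments": [0.06, 0, 0, -0.008, 0, 0, 0, 0.06, 0, 0, -0.006, 0, 0, 0, 0.06, 0, 0, -0.005, 0, 0, 0, 0.06, 0, 0, -0.005, 0, 0, 0, 0.06, 0, 0, -0.005, 0, 0, 0, 0.06, 0, 0, -0.005, 0, 0, 0, 0.06, 0, 0, -0.005, 0, 0, 0, 0.06, 0, 0, -0.004, 0, 0, 0, 0.06, 0, 0, 0, 0, 0, 0]}}

```text
clock: 6.92
ee_pos: [500.0, 225.4, 113.4]
ee_rot: [-0.526, 0.527, 0.472, -0.472]
wrist_force: [-0.4, 0.7, 0.4]
width: 0.641
```

```bash
python3 st.py w6
```

```text
t 6.925 s,n [179.63 -16.72] z 113.4 toolx [1.082e-01 9.941e-01 1.000e-04] yz -1.0 F [-0.39  0.68  0.36] T [ 0.096 -0.086  0.017] w 60.2
```

View pics/w6.png

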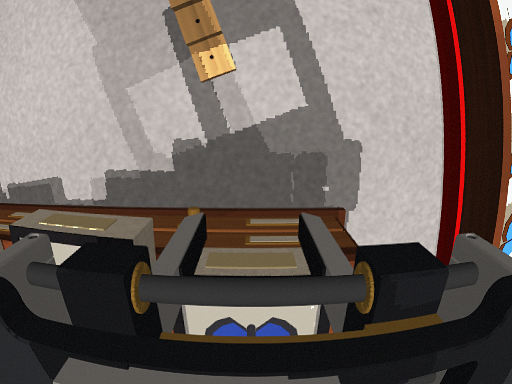

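>>> {"name": "send_rows", "arguments": {"increments": [0.06, 0, 0, -0.002, 0, 0, 0, 0.06, 0, 0, -0.002, 0, 0, 0, 0.06, 0, 0, -0.002, 0, 0, 0, 0.06, 0, 0, 0, 0, 0, 0]}}

```text
clock: 7.48
ee_pos: [505.7, 224.8, 113.5]
ee_rot: [-0.526, 0.526, 0.472, -0.472]
wrist_force: [0.1, 1.4, -0.6]
width: 0.638
```

```bash
python3 st.py w7; python3 - <<'E'
import cv2
i=cv2.imread("pics/w7.png")
cv2.imwrite("pics/w7a.png",cv2.resize(i[180:290,160:380],(800,400),interpolation=cv2.INTER_CUBIC))
E
```

```text
t 7.475 s,n [179.67 -10.94] z 113.5 toolx [1.081e-01 9.941e-01 1.000e-04] yz -1.0 F [ 0.13  1.42 -0.65] T [ 0.077 -0.075 -0.037] w 60.0
```

View pics/w7a.png

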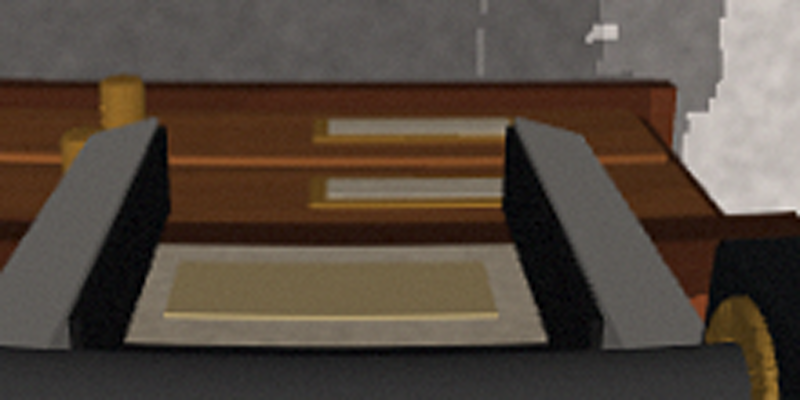

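```bash
python3 - <<'E'
from h import *
import pickle
c=pickle.load(open("w7.pkl","rb"))
e=np.array([.1074,.9942,0]);u=np.array([.9942,-.1074,0]);O=np.array([497.3,45,100])
for s in(160,180,195,255,268):
  for n,z in((0,0),(-3,0),(0,-12)):
    a,b=proj(c,O+s*e+n*u+[0,0,z]); print(s,n,z,np.round([(a-160)*3.636,(b-180)*3.636],1))
for k in range(160,381,22):
  pass
print(c["img"][180:290:1,250].tolist()[50:80])
E
python3 - <<'E'
import cv2
i=cv2.imread("pics/w7.png")
cv2.imwrite("pics/w7b.png",cv2.resize(i[230:260,190:390],(800,120),interpolation=cv2.INTER_NEAREST))
E
```

```text
160 0 0 [222.1 245.8]
160 -3 0 [221.4 230.1]
160 0 -12 [228.3 217.7]
180 0 0 [338.2 246.5]
180 -3 0 [338.2 230.7]
180 0 -12 [337.9 218.1]
195 0 0 [425.4 245.9]
195 -3 0 [425.9 230.1]
195 0 -12 [420.2 217.7]
255 0 0 [753.  235.2]
255 -3 0 [755.2 220.1]
255 0 -12 [731.4 209.2]
268 0 0 [816.4 231.5]
268 -3 0 [818.9 216.6]
268 0 -12 [792.3 206.3]
[[85, 105, 115], [84, 104, 116], [88, 105, 119], [99, 120, 135], [73, 104, 125], [35, 77, 105], [35, 95, 135], [31, 67, 104], [21, 47, 82], [21, 48, 80], [24, 48, 83], [15, 28, 51], [14, 22, 41], [12, 21, 39], [12, 18, 37], [16, 23, 41], [11, 17, 35], [32, 42, 58], [107, 122, 132], [99, 112, 123], [94, 109, 119], [98, 113, 124], [80, 103, 115], [70, 99, 113], [69, 100, 113], [68, 97, 112], [70, 99, 114], [71, 99, 115], [71, 100, 114], [67, 97, 112]]
```

View pics/w7b.png

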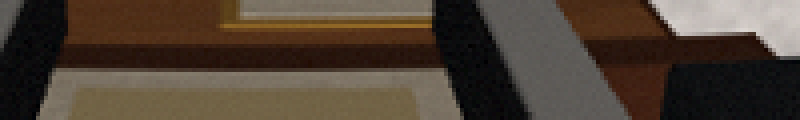

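>>> {"name": "send_rows", "arguments": {"increments": [0.06, 0, 0, 0.01, 0, 0, 0, 0.06, 0, 0, 0.015, 0, 0, 0, 0.06, 0, 0, 0.02, 0, 0, 0, 0.06, -0.03, 0, 0, 0, 0, 0, 0.06, -0.04, 0, 0, 0, 0, 0, 0.06, -0.03, 0, 0, 0, 0, 0, 0.06, -0.008, 0, 0, 0, 0, 0, 0.06, 0, 0, 0, 0, 0, 0, 0.06, 0, 0, 0, 0, 0, 0]}}

```text
clock: 8.65
ee_pos: [449.0, 123.2, 113.6]
ee_rot: [0.526, -0.526, -0.473, 0.472]
wrist_force: [0.3, 0.4, 0.6]
width: 0.639
```

```bash
python3 st.py w8
```

```text
t 8.65 s,n [ 72.54 -56.43] z 113.6 toolx [1.072e-01 9.942e-01 5.000e-04] yz -1.0 F [0.28 0.38 0.64] T [ 0.054 -0.053 -0.009] w 60.0
```

View pics/w8.png

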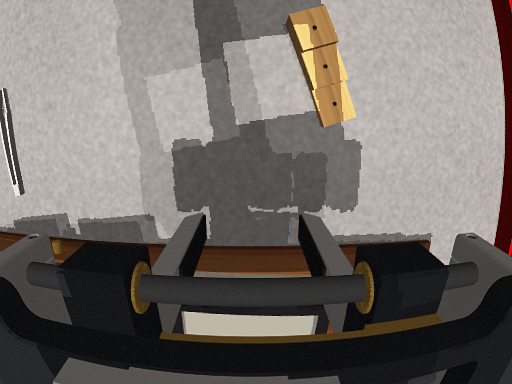

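Box b is centred between the fingers (its lid about columns 182–318). I push it by the same amount.

>>> {"name": "send_rows", "arguments": {"increments": [0.06, 0, 0, -0.007, 0, 0, 0, 0.06, 0, 0, -0.005, 0, 0, 0, 0.06, 0, 0, -0.005, 0, 0, 0, 0.06, 0, 0, -0.005, 0, 0, 0, 0.06, 0, 0, -0.005, 0, 0, 0, 0.06, 0, 0, -0.005, 0, 0, 0, 0.06, 0, 0, -0.005, 0, 0, 0, 0.06, 0, 0, -0.004, 0, 0, 0, 0.06, 0, 0, -0.002, 0, 0, 0, 0.06, 0, 0, -0.002, 0, 0, 0, 0.06, 0, 0, -0.0005, 0, 0, 0, 0.06, 0, 0, 0, 0, 0, 0]}}

```text
clock: 10.2
ee_pos: [494.2, 117.4, 113.5]
ee_rot: [-0.526, 0.526, 0.472, -0.472]
wrist_force: [-0.9, -0.2, 0.8]
width: 0.636
```

```bash
cat > ck.py <<'E'
import sys; from st import *; import pickle
t=sys.argv[1]; run(t); c=pickle.load(open(t+".pkl","rb"))
cv2.imwrite(f"pics/{t}b.png",cv2.resize(c["img"][200:280,130:390],(780,240),interpolation=cv2.INTER_CUBIC))
e=np.array([.1074,.9942,0]);u=np.array([.9942,-.1074,0]);O=np.array([497.3,45,100])
hsv=cv2.cvtColor(c["img"],cv2.COLOR_BGR2GRAY).astype(int)
for col in range(210,300,12):
    g=hsv[232:258,col]; d=np.diff(g); k=int(np.argmax(d)); v=232+k+1-0.5
    p=pt(c,col,v,100); print(col,v,np.round(sn(p),1),end=" | ")
E
python3 ck.py w9
```

```text
t 10.2 s,n [ 71.67 -10.84] z 113.5 toolx [0.108  0.9942 0.    ] yz -1.0 F [-0.9  -0.16  0.79] T [ 0.093  0.033 -0.059] w 59.8
210 246.5 [45.  -0.6] | 222 247.5 [52.6  0. ] | 234 247.5 [60.1 -0.1] | 246 247.5 [67.6 -0.1] | 258 247.5 [75.1 -0.1] | 270 247.5 [82.6 -0. ] | 282 247.5 [90.2  0.1] | 294 246.5 [97.7 -0.5] |
```

View pics/w9b.png

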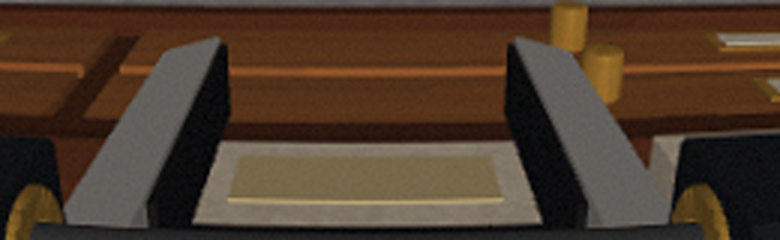

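>>> {"name": "send_rows", "arguments": {"increments": [0.06, 0, 0, 0.01, 0, 0, 0, 0.06, 0, 0, 0.015, 0, 0, 0, 0.06, 0, 0, 0.02, 0, 0, 0, 0.06, -0.03, 0, 0, 0, 0, 0, 0.06, -0.04, 0, 0, 0, 0, 0, 0.06, -0.04, 0, 0, 0, 0, 0, 0.06, -0.03, 0, 0, 0, 0, 0, 0.06, -0.01, 0, 0, 0, 0, 0, 0.06, 0, 0, 0, 0, 0, 0, 0.06, 0, 0, 0, 0, 0, 0]}}

```text
clock: 11.5
ee_pos: [433.1, -25.9, 113.4]
ee_rot: [0.526, -0.526, -0.473, 0.472]
wrist_force: [-1.1, 0.5, 0.2]
width: 0.64
```

```bash
python3 st.py w10
```

```text
t 11.5 s,n [-77.4  -56.21] z 113.4 toolx [1.071e-01 9.943e-01 4.000e-04] yz -1.0 F [-1.15  0.46  0.16] T [ 0.114 -0.045 -0.007] w 60.1
```

View pics/w10.png

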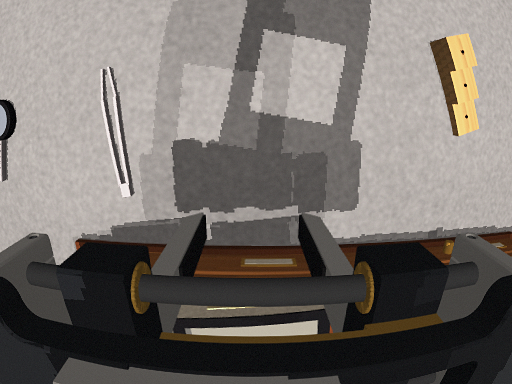

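>>> {"name": "send_rows", "arguments": {"increments": [0.06, -0.001, 0, -0.007, 0, 0, 0, 0.06, 0, 0, -0.005, 0, 0, 0, 0.06, 0, 0, -0.005, 0, 0, 0, 0.06, 0, 0, -0.005, 0, 0, 0, 0.06, 0, 0, -0.005, 0, 0, 0, 0.06, 0, 0, -0.005, 0, 0, 0, 0.06, 0, 0, -0.005, 0, 0, 0, 0.06, 0, 0, -0.004, 0, 0, 0, 0.06, 0, 0, -0.002, 0, 0, 0, 0.06, 0, 0, -0.002, 0, 0, 0, 0.06, 0, 0, -0.0005, 0, 0, 0, 0.06, 0, 0, 0, 0, 0, 0]}}

```text
clock: 13.05
ee_pos: [478.1, -32.8, 113.4]
ee_rot: [0.526, -0.526, -0.472, 0.472]
wrist_force: [-2.3, -0.9, 0.8]
width: 0.636
```

```bash
python3 ck.py w11
```

```text
t 13.05 s,n [-79.41 -10.72] z 113.4 toolx [ 1.081e-01  9.941e-01 -1.000e-04] yz -1.0 F [-2.28 -0.93  0.82] T [ 0.081  0.32  -0.033] w 59.8
210 246.5 [-106.1   -0.5] | 222 246.5 [-98.5  -0.6] | 234 247.5 [-91.  -0.] | 246 247.5 [-83.5  -0. ] | 258 247.5 [-76.  -0.] | 270 247.5 [-68.5   0. ] | 282 246.5 [-61.   -0.6] | 294 246.5 [-53.4  -0.4] |
```

View pics/w11b.png

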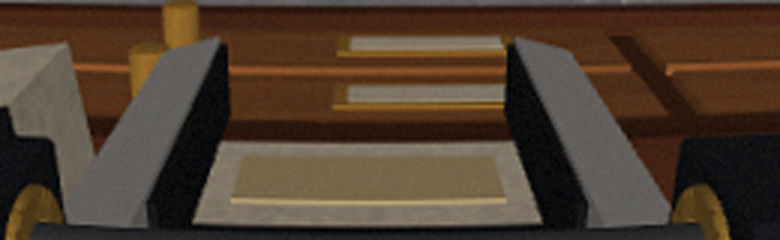

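>>> {"name": "send_rows", "arguments": {"increments": [0.06, 0, 0, 0.01, 0, 0, 0, 0.06, 0, 0, 0.015, 0, 0, 0, 0.06, 0, 0, 0.02, 0, 0, 0, 0.06, -0.03, 0, 0, 0, 0, 0, 0.06, -0.04, 0, 0, 0, 0, 0, 0.06, -0.03, 0, 0, 0, 0, 0, 0.06, -0.008, 0, 0, 0, 0, 0, 0.06, 0, 0, 0, 0, 0, 0, 0.06, 0, 0, 0, 0, 0, 0]}}

```text
clock: 14.22
ee_pos: [421.8, -134.2, 113.3]
ee_rot: [0.526, -0.526, -0.473, 0.472]
wrist_force: [-0.1, -0.8, 0.6]
width: 0.639
```

```bash
python3 st.py w12
```

```text
t 14.225 s,n [-186.3   -55.83] z 113.3 toolx [1.070e-01 9.943e-01 5.000e-04] yz -1.0 F [-0.1  -0.75  0.58] T [ 0.047 -0.067 -0.009] w 60.1
```

View pics/w12.png

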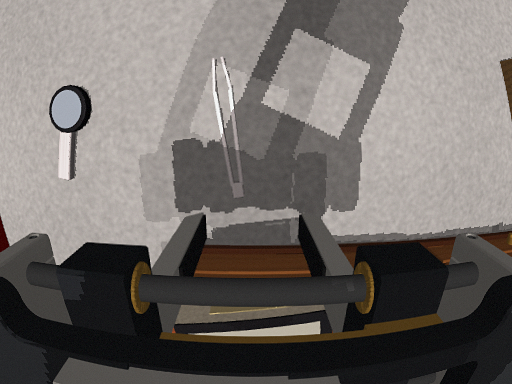

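>>> {"name": "send_rows", "arguments": {"increments": [0.06, 0, 0, -0.007, 0, 0, 0, 0.06, 0, 0, -0.005, 0, 0, 0, 0.06, 0, 0, -0.005, 0, 0, 0, 0.06, 0, 0, -0.005, 0, 0, 0, 0.06, 0, 0, -0.005, 0, 0, 0, 0.06, 0, 0, -0.005, 0, 0, 0, 0.06, 0, 0, -0.005, 0, 0, 0, 0.06, 0, 0, -0.004, 0, 0, 0, 0.06, 0, 0, -0.002, 0, 0, 0, 0.06, 0, 0, -0.002, 0, 0, 0, 0.06, 0, 0, 0, 0, 0, 0, 0.06, 0, 0, 0, 0, 0, 0]}}

```text
clock: 15.78
ee_pos: [466.4, -140.1, 113.4]
ee_rot: [0.527, -0.526, -0.472, 0.472]
wrist_force: [-2.4, 1.2, 1.4]
width: 0.645
```

```bash
python3 ck.py w13
```

```text
t 15.775 s,n [-187.3   -10.88] z 113.4 toolx [1.082e-01 9.941e-01 1.000e-04] yz -1.0 F [-2.35  1.19  1.39] T [ 0.206  0.407 -0.076] w 60.6
210 247.5 [-214.    0.] | 222 247.5 [-2.064e+02 -1.000e-01] | 234 247.5 [-198.8   -0.2] | 246 247.5 [-191.3   -0.2] | 258 247.5 [-183.9   -0.2] | 270 247.5 [-176.4   -0.2] | 282 247.5 [-1.688e+02 -1.000e-01] | 294 246.5 [-161.3   -0.6] |
```

View pics/w13b.png

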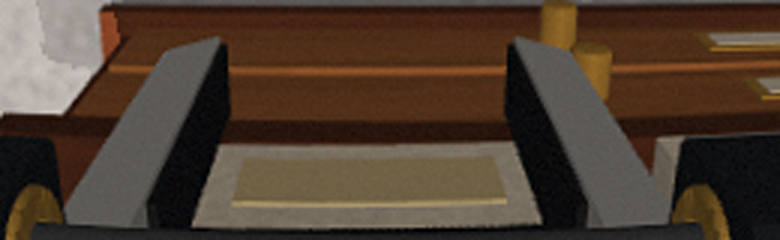

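>>> {"name": "send_rows", "arguments": {"increments": [0.06, 0, 0, 0.01, 0, 0, 0, 0.06, 0, 0, 0.015, 0, 0, 0, 0.06, 0, 0, 0.02, 0, 0, 0, 0.06, 0, -0.02, 0, 0, 0, 0, 0.06, 0, -0.04, 0, 0, 0, 0, 0.06, 0, -0.04, 0, 0, 0, 0, 0.06, 0, -0.02, -0.015, 0, 0, 0, 0.06, 0.04, 0, -0.015, 0, 0, 0, 0.06, 0.04, 0, 0, 0, 0, 0, 0.06, 0, 0, 0, 0, 0, 0, 0.06, 0, 0, 0, 0, 0, 0]}}

```text
clock: 17.2
ee_pos: [460.0, -59.4, 233.5]
ee_rot: [-0.526, 0.527, 0.472, -0.472]
wrist_force: [0.3, -0.6, -0.9]
width: 0.638
```

```bash
python3 st.py w14; python3 - <<'E'
from h import *
a=snap("side","s14");snap("scene","c14")
cv2.imwrite("pics/s14z.png",cv2.resize(a["img"][130:330,190:330],(420,600),interpolation=cv2.INTER_CUBIC))
i=cv2.imread("pics/w14.png")
cv2.imwrite("pics/w14a.png",cv2.resize(i[170:270,100:400],(798,266),interpolation=cv2.INTER_CUBIC))
E
```

```text
t 17.2 s,n [-107.82  -25.88] z 233.5 toolx [ 1.077e-01  9.942e-01 -8.000e-04] yz -1.0 F [ 0.31 -0.63 -0.9 ] T [ 0.124 -0.038  0.008] w 60.0
```

View pics/w14.png

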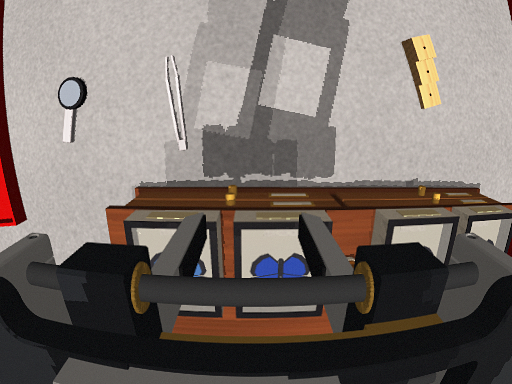

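View pics/w14a.png

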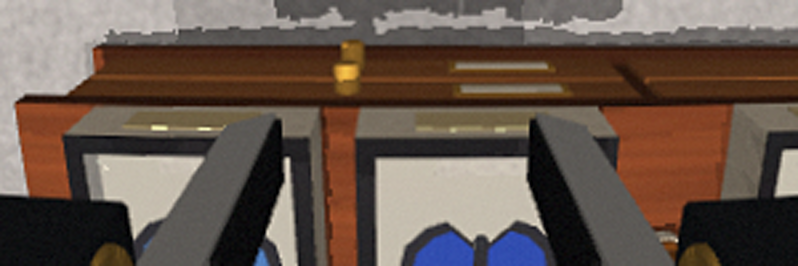

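View pics/s14z.png

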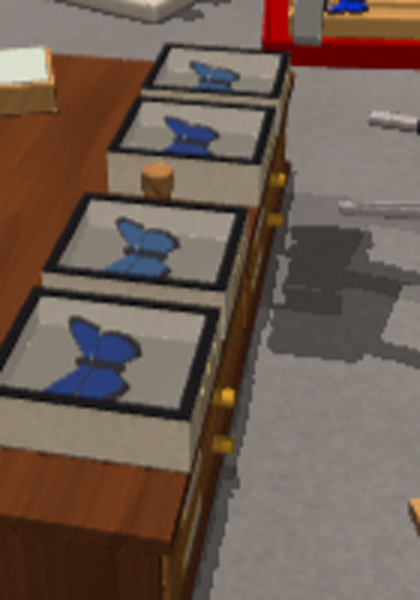

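View pics/c14.png

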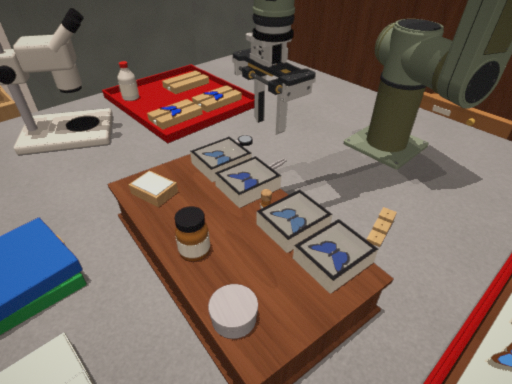

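```bash
python3 - <<'E'
from st import *
import pickle
c=pickle.load(open("w14.pkl","rb"))
k=300/798
for n,l in (("d",[(67,138),(312,138)]),("c",[(358,140),(617,138)])):
  print(n,[np.round(sn(pt(c,100+u*k,170+v*k,135)),1) for u,v in l])
print("edge",[np.round(sn(pt(c,100+u*k,170+v*k,100)),1) for u,v in [(20,101),(340,106),(660,106)]])
cv2.imwrite("pics/w14c.png",cv2.resize(c["img"][190:260,352:512],(800,350),interpolation=cv2.INTER_CUBIC))
E
```

```text
d [array([-231.2,    1.7]), array([-139.8,   -0.3])]
c [array([-124. ,    0.4]), array([-33.6,   0.5])]
edge [array([-268.4,   -0.6]), array([-132.9,   -0.3]), array([-6.4,  0.5])]
```

View pics/w14c.png

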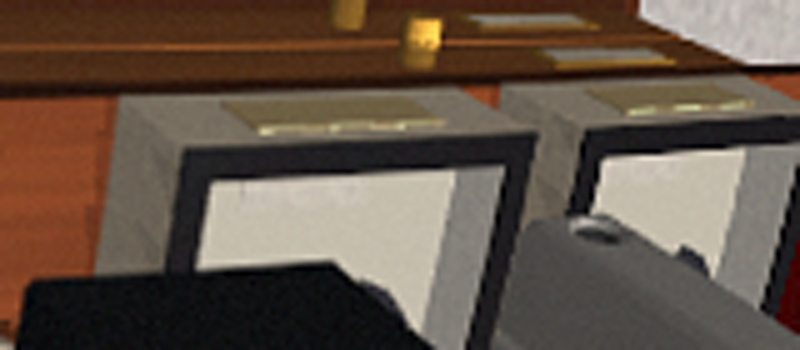

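```bash
python3 -c "
from plant import *
print(job_done())"
```

```text
the job is handed in; nothing more can be done
None
```

I slid all four boxes back flush with the cabinet edge, left to right (a, b, c, d), and handed the job in at about 17 s. The hand-in reports no verdict. I set the two fingertips 60 mm apart and square to the edge, which my images put at about 6.2° to the robot's y axis. Forces read between moves stayed under 3 N.

**Checks at each push:** the wrist camera put the front bottom edges of boxes b, c and d within about 0.6 mm of the edge line, and square to it. For box a I compared the picture with projected positions, which put it about 0.4 mm out.

**Final check:** after lifting clear, with the tips about 70 mm above the boxes, I measured c and d again and judged a and b by eye.
- **Box c:** its lid corners were within 0.5 mm of the edge line.
- **Box d:** its right lid corner read 1.7 mm in, against 0.2 mm or less out at that side just after the push. Its left corner read 0.3 mm out. Both are inside the 5 mm limit, and I put the difference down to how I picked that corner in the image.
- **Boxes a and b:** both lined up with the edge.

**Disagreements:**
- Early estimates of the edge angle ranged from about 5° to 7°. I used 6.2° after the corner positions from the wrist and fixed cameras agreed to about 1 mm.
- Boxes c and d first measured about 5° and 7° askew, more than the stated 4°; I did not resolve why.

The vial, jar and other items looked undisturbed in the final pictures, though I did not measure them.

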